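# Press the open pill-organiser lid shut

## Robot

A 6-joint arm with a two-finger parallel gripper is mounted at the origin on the work surface. World frame = base frame: x ahead of the robot, y to its left, z up, the work surface at z = 0. Lengths are in m, angles in rad, forces in N, time in s.
With the tool pointing down it reaches from about 0.275 to 0.975 m from the base axis. Payload 8.4 kg.
Tool frame: the origin (TCP) lies between the finger pads; the fingertips stand 8 mm ahead of it and the grasp point (between the pads) lies 11 mm behind it (finger_overhang is the distance from the TCP to the fingertips, in m); z points along the fingers, y is the direction in which the jaws open and shut (so a half turn about z gives the same grasp; the last joint's range is limited). The gripper opens to 92 mm and grips with 3 to 60 N. Pads are 20 mm wide; open, the fingers measure 128 mm over their backs; the gripper's body (75 mm by 189 mm) begins 69 mm behind the grasp point.
Start: joints at [-1.213, 0.353, 1.633, -0, 1.155, -0.002], TCP at [0.22, -0.585, 0.223] pointing down, gripper open.
Joint ranges: [-2.63, 2.63], [-0.92, 2.1], [0.06, 2.66], [-1.3, 4.44], [0, 2.69], [-3.02, 3.02]. Speed limits (rad/s): [2.22, 2.22, 2.79, 3.14, 3.14, 3.14].

## Interface

Orientations are given as a 3x3 rotation matrix whose columns are the frame's x, y, z axes.
In Python, from rig import * gives the robot as it stands.
- The arm moves only by the tool move_arm, never from a script. Its argument "series" is a list of rows, each an object with "travel": the shift along the tool's x, y, z in mm, a list of three; "yaw": the turn about the tool's z in degrees; "hand": the opening, from 0 (shut) to 1 (fully open). In form: [{"travel": [dx, dy, dz], "yaw": yaw, "hand": hand}, ...]. A call has 1 to 10 rows; each row shifts and turns the commanded pose from where the row before left it, along the tool's axes as they then stand; what a row does not reach is not made up. A row lasts 1/8 s, in which the tool goes at most 62.5 mm and 10.7 degrees, less where a joint would pass 70% of its speed; a pose out of reach is approached as far as the arm can. A call is refused whole if a number of a shift passes 62.5 or a number of a turn 10.7, either way. A call with a gripper value outside its range is refused whole. The fingers move at their own pace and stop on an object; the grip force is fixed at half the most. Time passes only in rows, so rows that do not move let the fingers close. It gives the time, the measured TCP pose, the force and the opening at its end, in the units of the state.
- get_state(): the state, without advancing time (a new reading comes with each control period).
- get_image(name): name is "scene" or "side" or "wrist"; returns a dict with "pixels" (480x640x3 uint8, red, green, blue), "K" (3x3 intrinsics, pixels), "k1" (the pictures are not rectified: a ray, as slopes to the right and down, at radius r is drawn at 1 + k1 r^2 times it, then the intrinsics apply), "T" (4x4, takes a point from camera to world coordinates). Camera axes: x right, y up, looking along -z (the intrinsics and any distortion apply to the point x, -y, -z); pixel columns grow to the right and rows downward; lengths in m; the calibration is good to about 2 mm. A picture is of the moment at which its call begins. There is no depth.
- hand_in(): hands the job in, once; it reports no verdict.
The state is a dict: "t": time; "joint_pos": joint angles; "qd": joint speeds; "tau": joint torques, N m; "tcp_pos": TCP position; "ee_rot": TCP orientation; "wrist_force": force on the tool from outside, world axes, zero at the start; "torque": the same for the moment, N m; "finger_gap": opening from 0.0 (shut) to 1.0 (fully open).
Only numpy, scipy, OpenCV 4.12 (cv2) and the standard library are available. Lean on these libraries where they do the work, as an engineer would, in place of code of your own. Each camera call takes 0.05 s, during which the arm holds its last target.

## Task

The weekly pill organiser has been filled, but one of its seven day boxes still has its lid standing open. With the fingertips tip that lid over from behind and press it gently until it is fully shut, then withdraw. Do not touch the other day boxes, do not pick up or push the organiser out of place, and do not disturb anything else on the table.

Things in the scene. Friction and masses are not known exactly. Their poses are not given: they have to be found in the camera images.
- box_open: the day box whose lid stands open: a white plastic box 54 mm deep (x), 41 mm wide (y), 34 mm high, open on top, with tablets in it. Origin at the centre of its underside, 3 mm above the table. Its x axis points from its thumb-tab front to its hinged back (roughly away from the robot, within 0.45 rad); z up
- hinge (a point): the middle of the hinge line of the open lid: at the back top edge of that box, 27 mm along the box's x from its centre and 37 mm above the table. The hinge line runs along the box's y; x axis as the box's
- lid_edge (a point): the middle of the free edge of the open lid, 54 mm from the hinge line (a thumb tab 18 mm wide reaches 5 mm further). When shut it lies over the box's front edge, 38 mm above the table
- open_lid (a joint): angle of the open lid, rad: 0 = shut, flat on the box; at the start 1.35 to 1.85 (about upright, pi/2 = vertical); stop at 1.95. The hinge is a little stiff (0.012 N m, about 0.5 N at mid-lid), so the lid stays at any angle and does not fall shut by itself. Pushed from behind (the hinge side) it comes over towards the front, the box's -x
- lid_panel (a point): the middle of the outer face of the open lid, 27 mm from the hinge line; 41.5 mm above the table when shut, like its neighbours'. The lid is a frosted plate 54 x 40 mm, 4.5 mm thick over its slightly raised middle panel (50 x 37 mm); this is thin plastic and gives about 1.5 mm per 10 N, up to 2.2 mm. A few newtons shut it; 25 N is far too hard. z axis: out of the face (up when shut)
- organiser: the white tray, 62 x 313 mm, rim 14 mm high, loose on the table, about 0.4 to 0.6 kg, that holds seven day boxes side by side in a row along its y, 44 mm apart (3 mm gap between boxes). Origin at the centre of its underside; the open box may be in any of the seven places. Nothing taller than the boxes stands within 100 mm behind it (its +x side)
- box1: one of the six other day boxes, same size and axes as box_open, lid shut; to be left alone
- lid1 (a joint): angle of the lid of box1, rad: 0 = shut, as at the start
- box2: one of the six other day boxes, same size and axes as box_open, lid shut; to be left alone
- lid2 (a joint): angle of the lid of box2, rad: 0 = shut, as at the start
- box3: one of the six other day boxes, same size and axes as box_open, lid shut; to be left alone
- lid3 (a joint): angle of the lid of box3, rad: 0 = shut, as at the start
- box4: one of the six other day boxes, same size and axes as box_open, lid shut; to be left alone
- lid4 (a joint): angle of the lid of box4, rad: 0 = shut, as at the start
- box5: one of the six other day boxes, same size and axes as box_open, lid shut; to be left alone
- lid5 (a joint): angle of the lid of box5, rad: 0 = shut, as at the start
- box6: one of the six other day boxes, same size and axes as box_open, lid shut; to be left alone
- lid6 (a joint): angle of the lid of box6, rad: 0 = shut, as at the start
- pill_bottle: amber pill bottle, 42 mm across, 74 mm high, standing in front of the organiser; origin at its base
- dosing_cup: small open dosing cup, 38 mm across, 34 mm high, in front of the organiser; origin at its base
- carton: medicine carton 42 x 50 x 78 mm standing off the organiser's left (+y) end; origin at its base
- ointment_jar: jar 50 mm across, 42 mm high, off the organiser's right (-y) end; origin at its base
- pill_cutter: flat pill cutter, 86 x 34 mm, 24 mm high, lying in front of the organiser; origin at its base
There are look-alikes about, which are no part of the job. What is meant by the pill_bottle is not black, and is the smaller of those in its own colour. What is shaped like the box_open but pink is not meant.

How it is judged:
By the outcome, as a careful person would: the job done as asked, in the order asked, and still so for the second after the job is handed in, with the robot touching nothing.
It also fails if it takes over 35 s, if anything falls off the work surface, if the arm or the gripper's body presses on something with over 40 N, if the wrist force passes 120 N, or if a joint passes its speed limit or range.

## Working session

There is one attempt and no reset: what is moved stays moved. The work goes in short steps, Python scripts to look and compute and a tool call to move; the robot and the scene stay as the last step left them, time stands still between calls to the robot, and variables do not carry over. Pictures are saved under pics/ and viewed, and the job is handed in when it is done.

Besides the shell and the picture viewer there is one more tool, called after ">>>" as name(argument=value, ...), one argument or row to a line, values as JSON. move_arm: Moves the arm, as the interface text tells. Its arguments: {"type":"object","properties":{"series":{"type":"array","items":{"type":"object","properties":{"travel":{"type":"array","items":{"type":"number"}},"yaw":{"type":"number"},"hand":{"type":"number"}}}}},"required":["series"]}

```bash
ls; mkdir -p pics; python3 - <<'E'
from rig import *
import cv2,pickle
s=get_state();print(s)
d={}
for n in("scene","side","wrist"):
    i=get_image(n);d[n]=i;cv2.imwrite(f"pics/{n}0.png",i["pixels"][:,:,::-1]);print(n,i["K"],i["k1"],i["T"].round(3))
pickle.dump(d,open("im0.pkl","wb"))
E
```

```text
pics
{'t': 0.0, 'joint_pos': array([-1.21337595e+00,  3.53677999e-01,  1.63412971e+00, -2.15342077e-05,
        1.15519701e+00, -2.40305671e-03]), 'qd': array([-7.71272651e-04, -3.70752804e-04,  1.53856403e-05,  1.87887315e-03,
       -1.75751974e-03, -2.08194893e-04]), 'tau': array([-1.36194696e-03, -5.93851089e+01, -3.34213364e+01,  6.97463192e-02,
        2.34596600e-02, -1.16084093e-04]), 'tcp_pos': array([ 0.21988956, -0.58452153,  0.22184694]), 'ee_rot': array([[ 9.35955938e-01,  3.52116769e-01, -5.12480888e-04],
       [ 3.52117142e-01, -9.35955013e-01,  1.31593730e-03],
       [-1.62954651e-05, -1.41211264e-03, -9.99999003e-01]]), 'wrist_force': array([-0.16165503,  0.6226482 ,  1.23746743]), 'torque': array([0.0267035 , 0.01788042, 0.02338195]), 'finger_gap': 0.9982468956718342}
scene [[479.06392072   0.         321.1333426 ]
 [  0.         479.06392072 242.88511428]
 [  0.           0.           1.        ]] -0.06591081080064974 [[-0.743 -0.388  0.546  1.021]
 [ 0.67  -0.405  0.623  0.67 ]
 [-0.02   0.828  0.56   0.613]
 [ 0.     0.     0.     1.   ]]
side [[452.27355418   0.         322.23155451]
 [  0.         452.27355418 239.19092828]
 [  0.           0.           1.        ]] -0.06706494064912158 [[ 0.952  0.234 -0.197  0.321]
 [-0.305  0.684 -0.663 -0.536]
 [-0.02   0.691  0.722  0.659]
 [ 0.     0.     0.     1.   ]]
wrist [[417.80799502   0.         317.55655911]
 [  0.         417.80799502 243.18111467]
 [  0.           0.           1.        ]] -0.01882461928271717 [[ 0.352  0.899  0.259  0.293]
 [-0.936  0.339  0.096 -0.557]
 [-0.002 -0.277  0.961  0.384]
 [ 0.     0.     0.     1.   ]]
```

View pics/scene0.png

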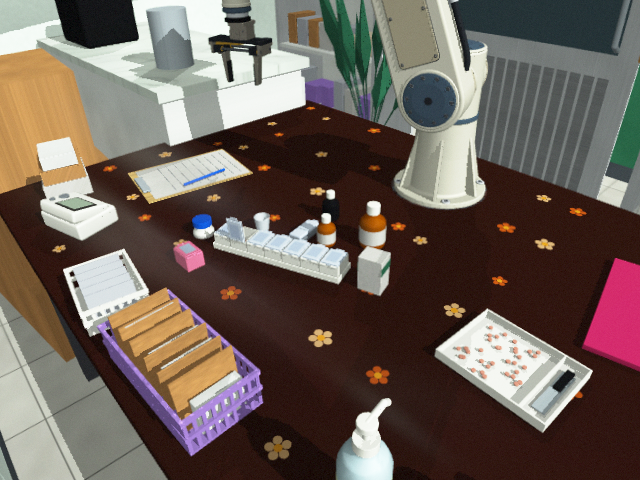

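View pics/side0.png

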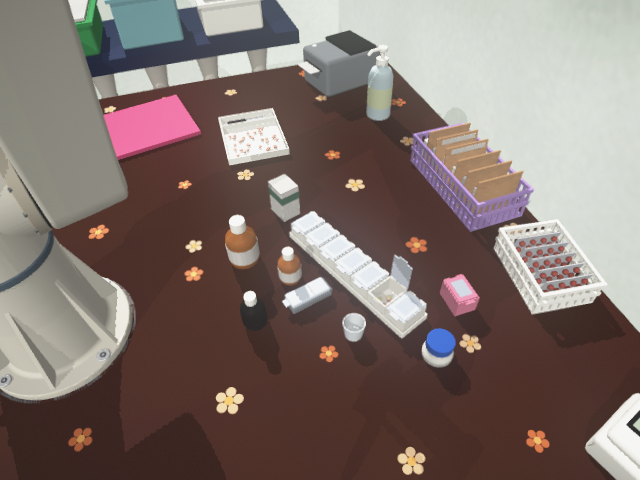

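View pics/wrist0.png

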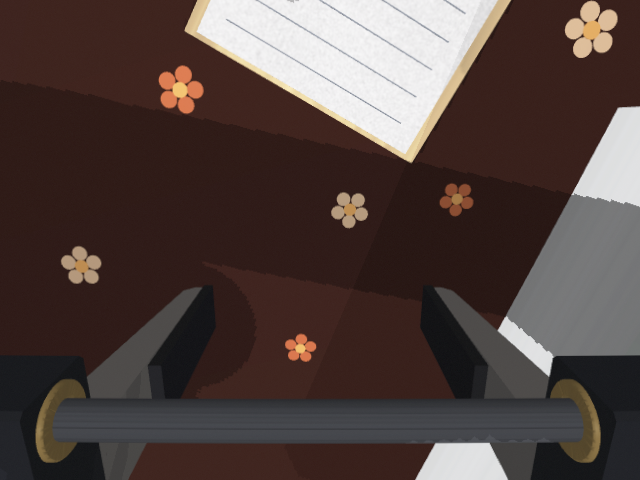

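Candidates: the standing-open lid at side (402,270) on the white box at side (390,293), which is scene (235,230). The pink look-alike box is at side (460,294) / scene (190,255) and is excluded. Next, a close crop.

```bash
python3 - <<'E'
import cv2
a=cv2.imread("pics/side0.png")[190:350,270:490];cv2.imwrite("pics/sc.png",cv2.resize(a,None,fx=3.6,fy=3.6,interpolation=cv2.INTER_CUBIC))
a=cv2.imread("pics/scene0.png")[200:290,170:360];cv2.imwrite("pics/cc.png",cv2.resize(a,None,fx=4.2,fy=4.2,interpolation=cv2.INTER_CUBIC))
E
```

```text
(no output)
```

View pics/sc.png

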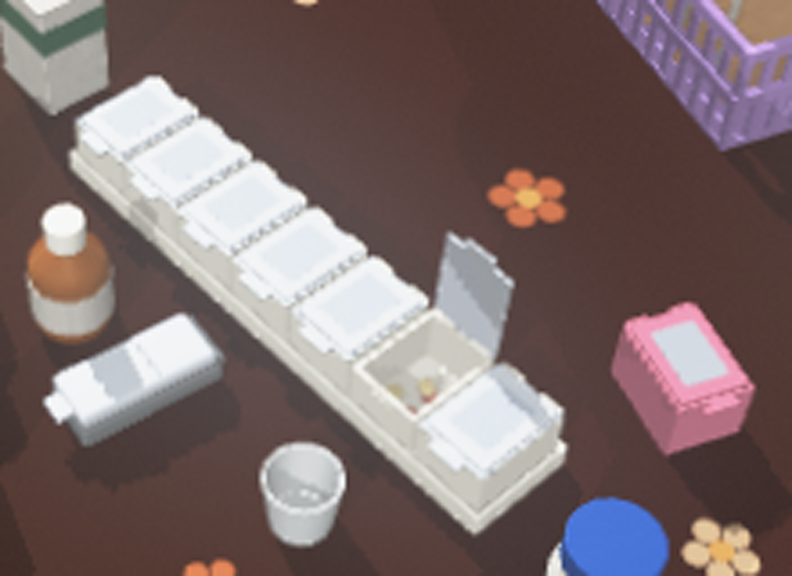

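View pics/cc.png

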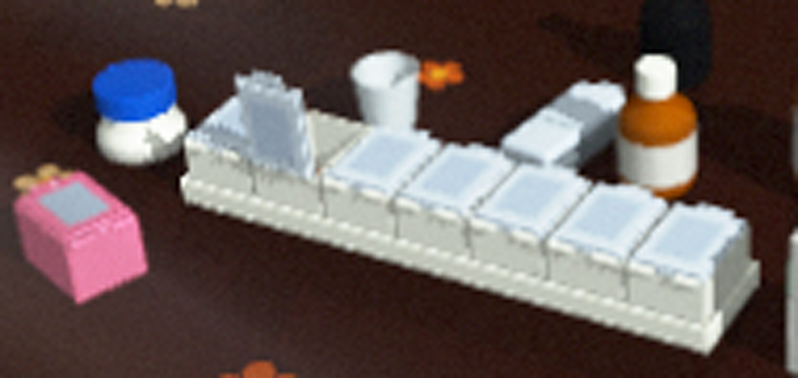

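```bash
cat > h.py <<'E'
import numpy as np,cv2,pickle
def ray(im,uv):
    p=cv2.undistortPoints(np.array([[uv]],float),im["K"],np.array([im["k1"],0,0,0,0.]))[0,0]
    d=im["T"][:3,:3]@np.array([p[0],-p[1],-1]);return im["T"][:3,3],d/np.linalg.norm(d)
def plane(im,uv,z):
    o,d=ray(im,uv);return o+d*(z-o[2])/d[2]
def tri(a,ua,b,ub):
    o1,d1=ray(a,ua);o2,d2=ray(b,ub)
    t=np.linalg.lstsq(np.c_[d1,-d2],o2-o1,rcond=None)[0]
    p,q=o1+t[0]*d1,o2+t[1]*d2;return (p+q)/2,np.linalg.norm(p-q)
def proj(im,P):
    T=np.linalg.inv(im["T"]);c=T[:3,:3]@P+T[:3,3];x,y=c[0]/-c[2],-c[1]/-c[2];r=x*x+y*y;f=1+im["k1"]*r
    return np.array([im["K"][0,0]*x*f+im["K"][0,2],im["K"][1,1]*y*f+im["K"][1,2]])
E
python3 - <<'E'
from h import *
d=pickle.load(open("im0.pkl","rb"));S,C=d["side"],d["scene"]
s=lambda u,v:(270+(u-1.3)/3.6,190+(v-1.3)/3.6)
c=lambda u,v:(170+(u-1.6)/4.2,200+(v-1.6)/4.2)
np.set_printoptions(precision=4,suppress=True)
print("rimRB",plane(S,s(565,452),.014),plane(C,c(182,180),.014),tri(S,s(565,452),C,c(182,180)))
print("rimRF",plane(S,s(475,518),.014));print("rimLF",plane(S,s(72,152),.014))
print("rimLB",plane(C,c(712,335),.014)); print("rimLF scene",plane(C,c(758,265),.014))
print("freeL",tri(S,s(450,235),C,c(302,87)),"freeR",tri(S,s(512,281),C,c(238,80)))
print("hingeL",plane(S,s(436,312),.037),plane(C,c(315,175),.037),"R",plane(S,s(498,357),.037),plane(C,c(255,165),.037))
print("boxfront",plane(S,s(357,372),.037),plane(S,s(420,418),.037))
for n,b in dict(side=(445,294),s2=(478,312)).items(): print(n,plane(S,b,0))
print("pink top",[plane(S,s(*p),.035) for p in((627,322),(690,305),(752,388),(680,405))])
print("jar top",plane(S,s(616,545),.042))
E
```

```text
rimRB [ 0.6102 -0.1721  0.014 ] [ 0.6123 -0.167   0.014 ] (array([ 0.6109, -0.1706,  0.0116]), np.float64(0.0007551246799744495))
rimRF [ 0.5549 -0.1914  0.014 ]
rimLF [0.4411 0.0962 0.014 ]
rimLB [0.4979 0.1255 0.014 ]
rimLF scene [0.4424 0.1009 0.014 ]
freeL (array([ 0.5781, -0.0893,  0.092 ]), np.float64(0.002680619919548944)) freeR (array([ 0.595 , -0.1221,  0.089 ]), np.float64(0.00196854453368792))
hingeL [ 0.5773 -0.0908  0.037 ] [ 0.575  -0.0906  0.037 ] R [ 0.5942 -0.1257  0.037 ] [ 0.5925 -0.1203  0.037 ]
boxfront [ 0.5271 -0.1123  0.037 ] [ 0.5449 -0.1464  0.037 ]
side [ 0.6687 -0.1337  0.    ]
s2 [ 0.7047 -0.1875  0.    ]
pink top [array([ 0.6639, -0.1253,  0.035 ]), array([ 0.6985, -0.1258,  0.035 ]), array([ 0.7009, -0.1801,  0.035 ]), array([ 0.6637, -0.1777,  0.035 ])]
jar top [ 0.5968 -0.2385  0.042 ]
```

>>> move_arm(
  series=[
    {"travel": [0, 0, 0], "yaw": -10, "hand": 0},
    {"travel": [0, 0, 0], "yaw": -10, "hand": 0},
    {"travel": [0, 0, 0], "yaw": -10, "hand": 0},
    {"travel": [0, 0, 0], "yaw": -10, "hand": 0},
    {"travel": [0, 0, 0], "yaw": -10, "hand": 0},
    {"travel": [0, 0, 0], "yaw": -10, "hand": 0},
    {"travel": [0, 0, 0], "yaw": -10, "hand": 0},
    {"travel": [0, 0, 0], "yaw": -10, "hand": 0},
    {"travel": [0, 0, 0], "yaw": -10.5, "hand": 0},
  ],
)

```text
t: 1.27
tcp_pos: [0.22, -0.5848, 0.2223]
ee_rot: [[-0.366, 0.931, -0.0], [0.931, 0.366, 0.001], [0.001, 0.0, -1.0]]
wrist_force: [-0.0, -0.3, 0.7]
finger_gap: 0.042
```

>>> move_arm(
  series=[
    {"travel": [20, 35, 0], "yaw": 0, "hand": 0},
    {"travel": [31, 54, 0], "yaw": 0, "hand": 0},
    {"travel": [31, 54, 0], "yaw": 0, "hand": 0},
    {"travel": [31, 54, 0], "yaw": 0, "hand": 0},
    {"travel": [31, 54, 0], "yaw": 0, "hand": 0},
    {"travel": [31, 54, 0], "yaw": 0, "hand": 0},
    {"travel": [31, 54, 0], "yaw": 0, "hand": 0},
    {"travel": [31, 54, 0], "yaw": 0, "hand": 0},
    {"travel": [31, 54, 0], "yaw": 0, "hand": 0},
    {"travel": [30, 54, 0], "yaw": 0, "hand": 0},
  ],
)

```text
t: 2.52
tcp_pos: [0.5997, -0.1174, 0.2225]
ee_rot: [[-0.36, 0.933, -0.0], [0.933, 0.36, -0.0], [-0.0, -0.0, -1.0]]
wrist_force: [0.5, -0.6, 0.5]
finger_gap: 0.001
```

```bash
python3 - <<'E'
from rig import *
import cv2,pickle
s=get_state();print(s["t"],s["tcp_pos"],s["ee_rot"].round(3),s["finger_gap"],s["wrist_force"])
d={}
for n in("scene","side","wrist"):
    i=get_image(n);d[n]=i;cv2.imwrite(f"pics/{n}1.png",i["pixels"][:,:,::-1])
pickle.dump(d,open("im1.pkl","wb"))
a=cv2.imread("pics/side1.png")[130:350,270:490];cv2.imwrite("pics/sc1.png",cv2.resize(a,None,fx=2.7,fy=2.7,interpolation=cv2.INTER_CUBIC))
E
```

```text
2.525 [ 0.59968964 -0.11744486  0.22247956] [[-0.36   0.933 -0.   ]
 [ 0.933  0.36  -0.   ]
 [-0.    -0.    -1.   ]] 0.0011294101456000589 [ 0.48485893 -0.59105436  0.50994968]
```

View pics/wrist1.png

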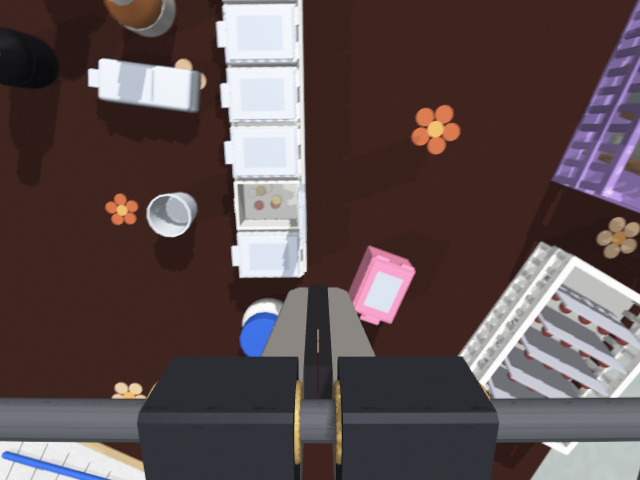

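View pics/sc1.png

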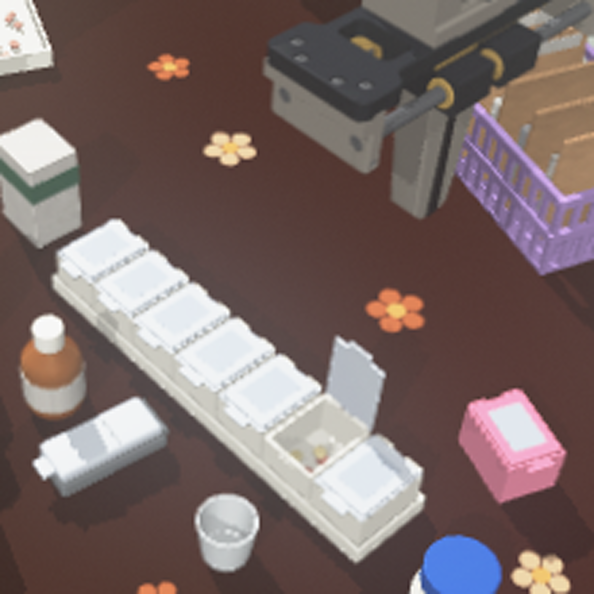

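```bash
python3 - <<'E'
from h import *
np.set_printoptions(precision=4,suppress=True)
im=pickle.load(open("im1.pkl","rb"))["wrist"]
a=im["pixels"][120:300,200:420,::-1];cv2.imwrite("pics/w1.png",cv2.resize(a,None,fx=3.6,fy=3.3,interpolation=cv2.INTER_CUBIC))
E
```

```text
(no output)
```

View pics/w1.png

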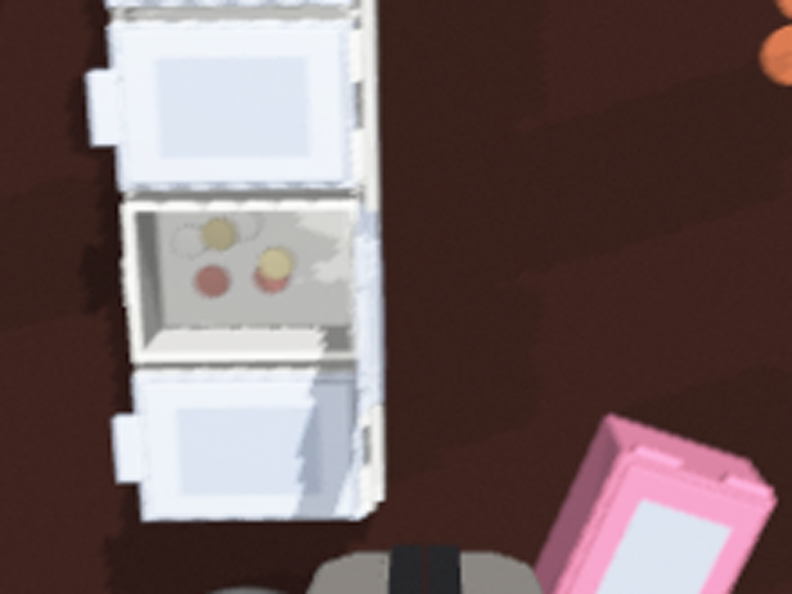

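```bash
python3 - <<'E'
from h import *
np.set_printoptions(precision=4,suppress=True)
im=pickle.load(open("im1.pkl","rb"))["wrist"]
w=lambda u,v:(200+(u-1.3)/3.6,120+(v-1.2)/3.3)
B=np.array([[-.36,.933],[.933,.36]])  # cols? tool x (box y), tool y(box x)
for n,p,z in[("boxFL",(122,203),.037),("boxFR",(130,362),.037),("boxBL",(355,203),.037),("boxBR",(355,362),.037),("free top",(380,212),.091),("free bot",(383,405),.091),("hinge bot",(357,372),.037),("pinkcorner",(612,417),.035),("pinkfar",(540,590),.0),
 ("nbr L panel front edge lid",(112,25),.041),("nbr",(122,190),.041)]:
    P=plane(im,w(*p),z);r=P[:2]-[.59969,-.11744];print(n,P,"tool x,y",r@[-.36,.933],r@[.933,.36])
for n,p in [("R",(600,400))]:pass
E
```

```text
boxFL [ 0.5252 -0.1096  0.037 ] tool x,y 0.034147751099454955 -0.06668854730789503
boxFR [ 0.5399 -0.1481  0.037 ] tool x,y -0.007072475877800837 -0.06685057352198256
boxBL [ 0.5752 -0.0901  0.037 ] tool x,y 0.034343972652120205 -0.012949695358406859
boxBR [ 0.5898 -0.1286  0.037 ] tool x,y -0.006855812609811272 -0.013281641911689495
free top [ 0.5801 -0.0826  0.091 ] tool x,y 0.03959291642105359 -0.005696607349906829
free bot [ 0.5959 -0.1222  0.091 ] tool x,y -0.0030851087136985604 -0.005240392159422937
hinge bot [ 0.5912 -0.131   0.037 ] tool x,y -0.009534001415661155 -0.012826664673721875
pinkcorner [ 0.6531 -0.1205  0.035 ] tool x,y -0.022064086458128886 0.048729186970411814
pinkfar [ 0.6641 -0.1856  0.    ] tool x,y -0.08675236608218424 0.0355818225662638
nbr L panel front edge lid [ 0.5103 -0.069   0.041 ] tool x,y 0.07742479166460606 -0.065993380545717
nbr [ 0.5247 -0.1057  0.041 ] tool x,y 0.03789958636589265 -0.0657322662476254
```

>>> move_arm(
  series=[
    {"travel": [14.5, 26, 0], "yaw": 0, "hand": 0},
    {"travel": [0, 0, 45], "yaw": 0, "hand": 0},
    {"travel": [0, 0, 45], "yaw": 0, "hand": 0},
    {"travel": [0, 0, 30], "yaw": 0, "hand": 0},
    {"travel": [0, 0, 19], "yaw": 0, "hand": 0},
    {"travel": [0, 0, 0], "yaw": 0, "hand": 0},
  ],
)

```text
t: 3.42
tcp_pos: [0.6166, -0.0971, 0.0826]
ee_rot: [[-0.36, 0.933, -0.002], [0.933, 0.36, 0.0], [0.001, -0.002, -1.0]]
wrist_force: [-0.1, -1.2, 0.3]
finger_gap: 0.004
```

```bash
python3 - <<'E'
from rig import *
import cv2,pickle
s=get_state();print(s["t"],s["tcp_pos"],s["wrist_force"])
d={}
for n in("scene","side"):
    i=get_image(n);d[n]=i
a=d["side"]["pixels"][210:340,320:490,::-1];b=d["scene"]["pixels"][170:270,170:320,::-1]
cv2.imwrite("pics/s2.png",cv2.resize(a,None,fx=4,fy=4,interpolation=cv2.INTER_CUBIC))
cv2.imwrite("pics/c2.png",cv2.resize(b,None,fx=5,fy=5,interpolation=cv2.INTER_CUBIC))
E
```

```text
3.425 [ 0.61657648 -0.09705084  0.08259524] [-0.06411796 -1.19937623  0.26582564]
```

View pics/s2.png

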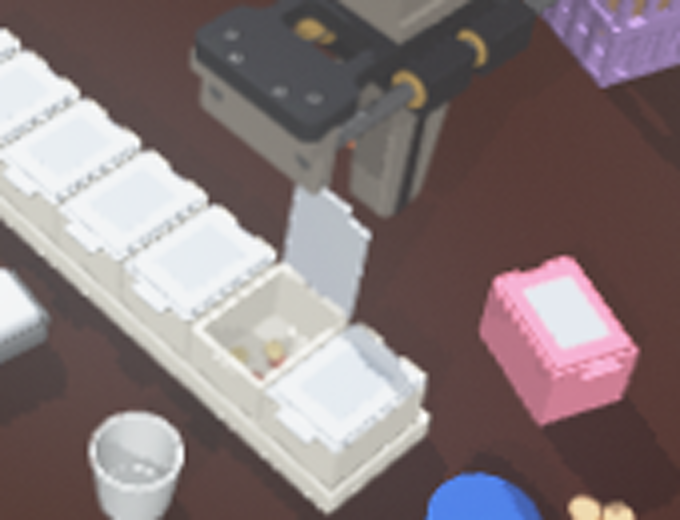

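View pics/c2.png

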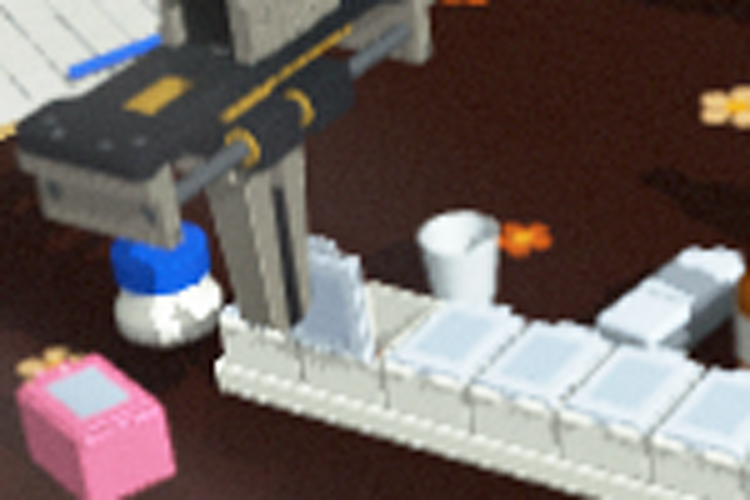

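>>> move_arm(
  series=[
    {"travel": [0, -6.5, 0], "yaw": 0, "hand": 0},
    {"travel": [0, -6.5, 0], "yaw": 0, "hand": 0},
    {"travel": [0, -6.5, 0], "yaw": 0, "hand": 0},
    {"travel": [0, -6.5, 0.4], "yaw": 0, "hand": 0},
    {"travel": [0, -6, 2.6], "yaw": 0, "hand": 0},
    {"travel": [0, -6, 2.6], "yaw": 0, "hand": 0},
    {"travel": [0, 0, 0], "yaw": 0, "hand": 0},
  ],
)

```text
t: 4.4
tcp_pos: [0.5816, -0.1102, 0.0776]
ee_rot: [[-0.36, 0.933, -0.001], [0.933, 0.36, 0.0], [0.001, -0.001, -1.0]]
wrist_force: [-0.1, -0.5, 0.5]
finger_gap: 0.003
```

```bash
cat > look.py <<'E'
from rig import *
import cv2,sys
k=sys.argv[1]
s=get_state();print(s["t"],s["tcp_pos"],s["wrist_force"])
a=get_image("side")["pixels"][210:340,320:490,::-1];b=get_image("scene")["pixels"][170:270,170:320,::-1]
a=cv2.resize(a,(520,398),interpolation=cv2.INTER_CUBIC);b=cv2.resize(b,(280*2,374),interpolation=cv2.INTER_CUBIC)
a=cv2.resize(a,(400,306));b=cv2.resize(b,(400,267));cv2.imwrite(f"pics/l{k}.png",cv2.vconcat([a,b]))
E
python3 look.py 3
```

```text
4.4 [ 0.58155679 -0.11020827  0.07757113] [-0.07619216 -0.47915812  0.50616866]
```

View pics/l3.png

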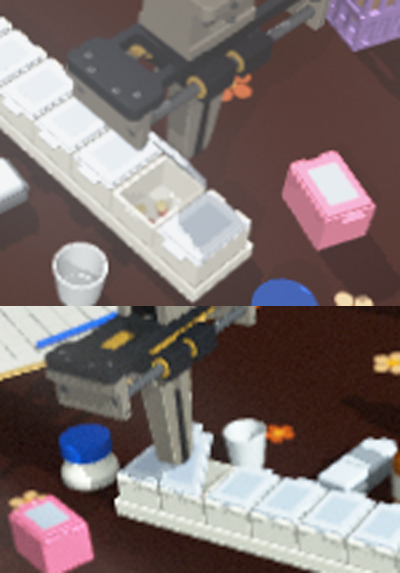

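>>> move_arm(
  series=[
    {"travel": [0, -5.7, 4], "yaw": 0, "hand": 0},
    {"travel": [0, -5.7, 4], "yaw": 0, "hand": 0},
    {"travel": [0, -2.6, 2.8], "yaw": 0, "hand": 0},
    {"travel": [0, -2.6, 2.8], "yaw": 0, "hand": 0},
    {"travel": [0, -2.6, 2.8], "yaw": 0, "hand": 0},
    {"travel": [0, -2, 3.5], "yaw": 0, "hand": 0},
    {"travel": [0, -2, 3], "yaw": 0, "hand": 0},
    {"travel": [0, 0, 0], "yaw": 0, "hand": 0},
  ],
)

```text
t: 5.5
tcp_pos: [0.5603, -0.1185, 0.0547]
ee_rot: [[-0.36, 0.933, -0.001], [0.933, 0.36, 0.0], [0.0, -0.001, -1.0]]
wrist_force: [0.5, -0.0, 0.2]
finger_gap: 0.005
```

```bash
python3 look.py 4
```

```text
5.5 [ 0.56026571 -0.11845394  0.05474718] [ 0.50540186 -0.03477068  0.19942198]
```

View pics/l4.png

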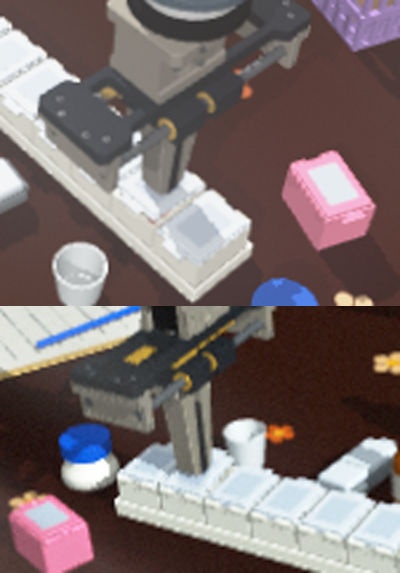

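>>> move_arm(
  series=[
    {"travel": [0, -2, 1.5], "yaw": 0, "hand": 0},
    {"travel": [0, -2, 1.5], "yaw": 0, "hand": 0},
    {"travel": [0, 0, 1], "yaw": 0, "hand": 0},
    {"travel": [0, 0, 0.7], "yaw": 0, "hand": 0},
    {"travel": [0, 0, 0], "yaw": 0, "hand": 0},
  ],
)

```text
t: 6.22
tcp_pos: [0.5569, -0.1199, 0.0503]
ee_rot: [[-0.36, 0.933, -0.0], [0.933, 0.36, 0.0], [0.0, -0.0, -1.0]]
wrist_force: [1.0, -0.2, 0.3]
finger_gap: 0.01
```

>>> move_arm(
  series=[
    {"travel": [0, 0, 0.5], "yaw": 0, "hand": 0},
    {"travel": [0, 0, 0.5], "yaw": 0, "hand": 0},
    {"travel": [0, 0, 0], "yaw": 0, "hand": 0},
  ],
)

```text
t: 6.6
tcp_pos: [0.557, -0.1199, 0.0495]
ee_rot: [[-0.36, 0.933, 0.0], [0.933, 0.36, 0.0], [-0.0, 0.0, -1.0]]
wrist_force: [-1.1, -0.4, 1.6]
finger_gap: 0.006
```

>>> move_arm(
  series=[
    {"travel": [0, 0, 0.5], "yaw": 0, "hand": 0},
    {"travel": [0, 0, 0], "yaw": 0, "hand": 0},
  ],
)

```text
t: 6.85
tcp_pos: [0.557, -0.1199, 0.0491]
ee_rot: [[-0.36, 0.933, 0.0], [0.933, 0.36, -0.0], [-0.0, 0.0, -1.0]]
wrist_force: [-2.4, -0.1, 5.1]
finger_gap: 0.002
```

>>> move_arm(
  series=[
    {"travel": [0, 0, 0.4], "yaw": 0, "hand": 0},
    {"travel": [0, 0, 0], "yaw": 0, "hand": 0},
  ],
)

```text
t: 7.1
tcp_pos: [0.557, -0.1199, 0.0487]
ee_rot: [[-0.36, 0.933, 0.0], [0.933, 0.36, -0.0], [-0.0, 0.0, -1.0]]
wrist_force: [-1.9, -0.3, 5.7]
finger_gap: 0.004
```

>>> move_arm(
  series=[
    {"travel": [0, 0, 0.4], "yaw": 0, "hand": 0},
    {"travel": [0, 0, 0], "yaw": 0, "hand": 0},
    {"travel": [0, 0, 0], "yaw": 0, "hand": 0},
  ],
)

```text
t: 7.48
tcp_pos: [0.557, -0.1199, 0.0485]
ee_rot: [[-0.36, 0.933, 0.0], [0.933, 0.36, -0.0], [-0.0, 0.0, -1.0]]
wrist_force: [-1.3, 0.0, 8.5]
finger_gap: 0.005
```

8.5 N is firm but gentle, and the lid has clearly bottomed. Now straight up.

>>> move_arm(
  series=[
    {"travel": [0, 0, -4], "yaw": 0, "hand": 0},
    {"travel": [0, 0, -15], "yaw": 0, "hand": 0},
    {"travel": [0, 0, -40], "yaw": 0, "hand": 0},
    {"travel": [0, 0, -50], "yaw": 0, "hand": 0},
    {"travel": [-20, 45, -40], "yaw": 0, "hand": 0},
    {"travel": [-20, 45, 0], "yaw": 0, "hand": 0},
    {"travel": [-20, 30, 0], "yaw": 0, "hand": 0},
    {"travel": [0, 0, 0], "yaw": 0, "hand": 0},
  ],
)

```text
t: 8.48
tcp_pos: [0.6915, -0.1329, 0.1968]
ee_rot: [[-0.36, 0.933, 0.001], [0.933, 0.36, -0.0], [-0.001, 0.001, -1.0]]
wrist_force: [0.7, -0.6, -0.2]
finger_gap: -0.0
```

```bash
python3 - <<'E'
from rig import *
import cv2
s=get_state();print(s["t"],s["tcp_pos"],s["wrist_force"])
a=get_image("side")["pixels"][190:350,270:490,::-1];w=get_image("wrist")["pixels"][:,:,::-1]
z=get_image("scene")["pixels"][200:290,170:360,::-1]
c=cv2.imread("pics/scene0.png")[200:290,170:360]
cv2.imwrite("pics/f_s.png",cv2.resize(a,None,fx=3.6,fy=3.6,interpolation=cv2.INTER_CUBIC))
cv2.imwrite("pics/f_c.png",cv2.resize(cv2.vconcat([z,c]),None,fx=3.2,fy=3.2,interpolation=cv2.INTER_CUBIC))
cv2.imwrite("pics/f_w.png",w)
E
```

```text
8.475 [ 0.69151734 -0.13288877  0.19681895] [ 0.69176708 -0.58604272 -0.17352766]
```

View pics/f_s.png

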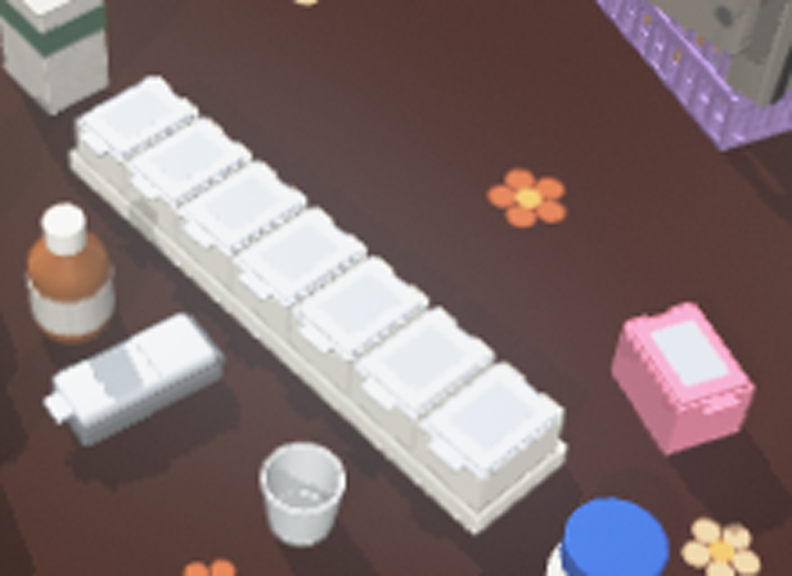

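View pics/f_c.png

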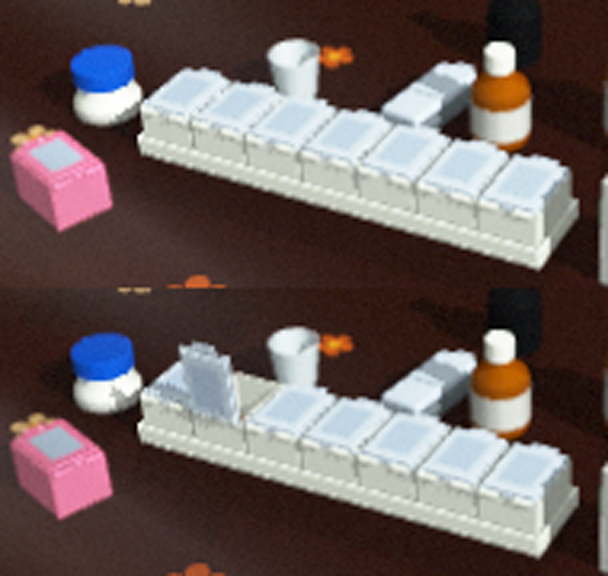

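View pics/f_w.png

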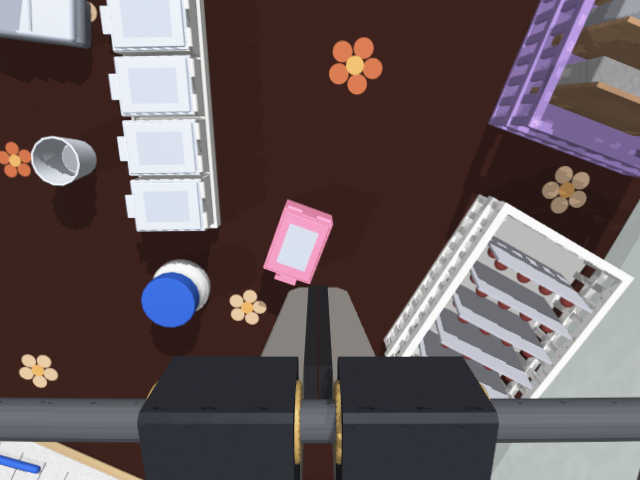

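The lid now lies level with its neighbours: side crop panel at (425,355), thumb tab at (370,385). The tray corners at (475,530) and (565,450) are where they were at the start, and the other objects haven't moved.

```bash
python3 -c "
from rig import *
print(hand_in())"
```

```text
the job is handed in; nothing more can be done
None
```

The open lid, on the second box from the organiser's right (−y) end, is shut, and I handed the job in at about 8.5 s of the 35 s allowed. I tipped it over from behind with the closed fingertips and pressed it down at about 8.5 N. Then I lifted straight up and moved clear.

- **Lid:** in the last side, scene and wrist pictures it lies level with its neighbours. Under pressure the fingertips stopped about 40.5 mm above the table, which fits a shut lid (41.5 mm) giving slightly.
- **Surroundings:** compared with the first pictures, the organiser, the other day boxes and the nearby objects showed no visible movement. The wrist force after withdrawing was back to noise level.
- **Disagreement:** the camera views differed by about 2 to 3 mm on where the hinge was. I used a value in between, and it made no difference to the result.

No check failed, but hand-in gave no verdict. I judged the lid fully shut from the pictures and the force, not from a direct reading of its angle.

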